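Unlock, load and start the tube mixer

TASK

Get the tube mixer running with the purple-capped samples: draw the red transport pin straight up out of its bore and park it, upright and with its collar resting on the yellow bracket, in the notch at the mixer's side. Then lift the carrier of purple-capped tubes up and off its hooks, lower it without dropping or tipping it until it stands flat inside the black-rimmed tray on the platform, let go of it, and finally press the green start button all the way down. Leave the white-capped carrier hanging and the red-lidded jar where it stands.

Things in the scene. Friction and masses are not known exactly. Their poses are not given: they have to be found in the camera images.
- mixer: White tube mixer, 260 x 260 mm, fixed. Origin under its centre; x to its rear, y to its left. Front ledge (x -130 to -50) 85 mm high, with green start button (y +55) and, at y -75, the lug with the pin's bore. Behind it the aluminium platform (x -45 to +130, y +-110), top at 100 mm, with the tray. Yellow notched bracket on its right side (y -130 to -187, x +-50), top at 95 mm.
- bore (a point): Mouth of the pin's bore in the aluminium lug on the mixer's front ledge, 95 mm above the bench; bore 12.5 mm wide, 60 mm deep, vertical. Axes as the mixer's.
- notch (a point): Centre of the parking notch at the yellow bracket's top face, 95 mm above the bench. An 18 mm wide slot along the mixer's y, right through the 10 mm plate, open above, below and at its outer (-y) end; from here it runs 14 mm inwards (+y) to its closed end and 28 mm outwards (-y) to its mouth. Axes as the mixer's.
- pin: Red-headed steel transport pin, 50 g, standing in the bore at the start. Origin on its axis at the collar's underside, z up. Below: shaft 10 mm in diameter, 40 mm long, tip tapered. Above: round red collar 32 mm in diameter, 5 mm thick, then a square red head 18 x 18 mm (faces along the pin's x and y) up to 43 mm above the origin.
- pin_tip (a point): Lower tip of the pin's shaft, 40 mm below its origin.
- pin_head (a point): Grip point in the pin's square head, 34 mm above its origin.
- tray (a point): Centre of the floor of the tray on the mixer's platform, 100 mm above the bench; the tray is a black rim 14 mm high and 6 mm thick, inside 52 mm along the mixer's x and 132 mm along its y. Axes as the mixer's.
- carrier: Carrier with four PURPLE-capped tubes, 0.3 kg, hanging on a hook stand at the start. Origin under its centre, z up. Beige block 40 (x) by 120 (y) by 50 mm high; cap tops at 85 mm; uprights at y +-56 mm carry a round 12 mm bar along y, axis 145 mm above the underside, with a black grip 16 (x) by 42 (y) by 20 mm high in its middle.
- carrier_grip (a point): Middle of the purple carrier's black grip, 145 mm above its underside; axes as the carrier's.
- other_carrier: The same carrier but with WHITE caps, hanging on the other hook stand; to be left hanging.
- stand_a: Fixed steel hook stand with the purple carrier (stands look alike, may be swapped). Origin on the bench below the hooks, +x to the post (x +95 mm). Arms at y +-37, 8 mm thick, slope down to valleys at x 0, 189 mm high, where the bar lies; upturned tips at x -16, tops 209 mm high. Lift the carrier 16 to 42 mm, move it 60 mm or more to the stand's -x, only then higher: its tubes are below the arms.
- stand_a_hook (a point): Where the bar's middle rests on stand_a, 200 mm above the bench, x +3.4 mm in the stand's frame; axes as the stand's.
- stand_b: The other, identical hook stand, with the white-capped carrier.
- start (a joint): Travel of the green start button, m: 0 up, 0.006 fully down; springs back, 5 N when fully down.
- start_top (a point): Top centre of the green start button (30 mm in diameter) on the mixer's front ledge.
- jar: Specimen jar with red lid, 64 mm in diameter, 69 mm high; origin under its centre. Bystander.
There are look-alikes about, which are no part of the job. Leave any pink look-alike of the pin alone. What is shaped like the carrier but pink is not meant.

How it is judged:
By the outcome, as a careful person would: the job done as asked, in the order asked, and still so for the second after the job is handed in, with the robot touching nothing.
It also fails if it takes over 72 s, if anything falls off the work surface, if the arm or the gripper's body presses on something with over 40 N, if the wrist force passes 120 N, or if a joint passes its speed limit or range.

ROBOT

A 6-joint arm with a two-finger parallel gripper is mounted at the origin on the work surface. World frame = base frame: x ahead of the robot, y to its left, z up, the work surface at z = 0. Lengths are in m, angles in rad, forces in N, time in s.
With the tool pointing down it reaches from about 0.3 to 0.875 m from the base axis. Payload 6.4 kg.
Tool frame: the origin (TCP) lies on the mounting face of the last link; the fingertips stand 166 mm ahead of it and the grasp point (between the pads) lies 147 mm ahead of it; z points along the fingers, y is the line along which they close (so a half turn about z gives the same grasp; the last joint's range is limited). The gripper opens to 88 mm and grips with 3 to 60 N. Pads are 18 mm wide; open, the fingers measure 123 mm over their backs; the gripper's body (75 mm by 187 mm) begins 45 mm behind the grasp point.
Start: joints at [0.987, 0.181, 1.607, -0, 1.354, -0.206], TCP at [0.212, 0.534, 0.405] pointing down, gripper open.
Joint ranges: [-2.99, 2.99], [-0.89, 2.07], [0.3, 2.58], [-1.14, 4.28], [0, 2.63], [-3.12, 3.12]. Speed limits (rad/s): [2.57, 2.57, 3.01, 3.14, 3.14, 3.14].

INTERFACE

Orientations are given as a unit quaternion [w, x, y, z].
In Python, from plant import manip gives the robot as it stands.
- The arm moves only by the tool jog_arm, never from a script. Its argument "targets" is one flat list of numbers, 5 for each row, row after row: the finger opening in mm, from 0 to 88.1, then the shift along the world's x, y, z normalised to -1 to 1, where 1 is 0.8 m, then the turn about the world's z normalised to -1 to 1, where 1 is 120 degrees. In form: [grip, tx, ty, tz, roll, grip, tx, ty, tz, roll, ...]. A call has exactly 10 rows; each row is the pose to reach, as a shift and turn from the pose commanded when the call began; what a row does not reach only later rows make up. A row lasts 1/12 s, in which the tool goes at most 41.7 mm and 7.16 degrees, less where a joint would pass 70% of its speed; a pose out of reach is approached as far as the arm can. A call with a number of a shift or a turn outside -1 to 1 is refused whole. A call with a gripper value outside its range is refused whole. The fingers move at their own pace and stop on an object; "squeeze" is the grip in N (left out, the last holds). Time passes only in rows, so rows that repeat a pose let the fingers close, or fill a call up. It gives the time, the measured TCP pose, the force, the opening and the grip force at its end, in the units of the state.
- manip.state(): the state, without advancing time (a new reading comes with each control period).
- manip.snapshot(name): name is "side" or "top"; returns the picture (400x640x3 uint8, blue, green, red); there is no depth.
- manip.camera_params(name): a dict with "fx", "fy", "cx", "cy" (pixels), "dist_coeffs" ([k1, k2, p1, p2, k3] as OpenCV has them; the pictures are not rectified), "world_to_cam" (4x4, takes a point from world to camera coordinates). Camera axes: x right, y down, z forward; pixel columns grow to the right and rows downward; lengths in m; the calibration is good to about 2 mm. A picture is of the moment at which its call begins. camera_params takes no time and is no camera call.
- manip.close_job(): hands the job in; it is judged then, once.
The state is a dict: "t": time; "qpos": joint angles; "qd": joint speeds; "tau": joint torques, N m; "tool_pos": TCP position; "tcp_rot": TCP orientation; "ft_force": force on the tool from outside, world axes, zero at the start; "moment": the same for the moment, N m; "grip_width": opening from 0.0 (shut) to 1.0 (fully open); "finger_force": force on a finger pad.
Only numpy, scipy, OpenCV 4.12 (cv2) and the standard library are available. Lean on these libraries where they do the work, as an engineer would, in place of code of your own. Each camera call takes 0.05 s, during which the arm holds its last target. There are 200 camera calls.

## Working session

There is one attempt and no reset: what is moved stays moved. The work goes in short steps, Python scripts to look and compute and a tool call to move; the robot and the scene stay as the last step left them, time stands still between calls to the robot, and variables do not carry over. Pictures are saved under pics/ and viewed, at most 10 in all, crops included, and the job is handed in when it is done.

Besides the shell and the picture viewer there is one more tool, called after ">>>" in YAML: its name, and indented under it one key for each argument. jog_arm: Moves the arm, as the interface text tells. Scaled input: -1 to 1 covers 0.8 m each way for a shift and 120 degrees each way for a turn. Its arguments: {"type":"object","properties":{"targets":{"type":"array","items":{"type":"number"}},"squeeze":{"type":"number"}},"required":["targets"]}

```bash
mkdir -p pics; ls
python3 - <<'E'
from plant import manip
import cv2
for n in("side","top"):
    cv2.imwrite(f"pics/{n}0.png",manip.snapshot(n)); p=manip.camera_params(n); print(n,p)
print(manip.state())
E
```

```text
pics
side {'fx': 367.55734538322014, 'fy': 367.55734538322014, 'cx': 316.06548216314656, 'cy': 197.7276965783298, 'dist_coeffs': array([-0.00995266,  0.        ,  0.        ,  0.        ,  0.        ]), 'world_to_cam': array([[ 0.80137728, -0.59807848,  0.00982763, -0.35122686],
       [-0.29215862, -0.40570018, -0.86605468,  0.25808954],
       [ 0.52195573,  0.69116532, -0.49985269,  0.88063824],
       [ 0.        ,  0.        ,  0.        ,  1.        ]])}
top {'fx': 373.51240449385665, 'fy': 373.51240449385665, 'cx': 320.9155876926599, 'cy': 191.77308733896575, 'dist_coeffs': array([-0.0660286,  0.       ,  0.       ,  0.       ,  0.       ]), 'world_to_cam': array([[ 0.01819241, -0.99975111,  0.01291371,  0.02971925],
       [-0.99783385, -0.01897115, -0.06298967,  0.48542033],
       [ 0.06321898, -0.0117398 , -0.99793063,  1.26936305],
       [ 0.        ,  0.        ,  0.        ,  1.        ]])}
{'t': 0.1, 'qpos': array([ 9.86704269e-01,  1.81483518e-01,  1.60786783e+00, -2.64280251e-05,
        1.35378227e+00, -2.06283455e-01]), 'qd': array([ 0.00036451, -0.0008085 , -0.00144223, -0.00047656, -0.00012208,
        0.00043895]), 'tau': array([-4.04046614e-04, -4.34821129e+01, -3.42695010e+01,  7.02909543e-02,
        3.39978759e-02, -5.88574130e-05]), 'tool_pos': array([0.21196813, 0.53427693, 0.40391002]), 'tcp_rot': array([-2.84714194e-04,  1.87779941e-01,  9.82210823e-01, -7.16064381e-04]), 'ft_force': array([0.52128501, 0.73943833, 1.04977324]), 'moment': array([ 0.02858051, -0.04755057, -0.01062557]), 'finger_force': 0.0, 'grip_width': 0.9980000304700081}
```

View pics/side0.png

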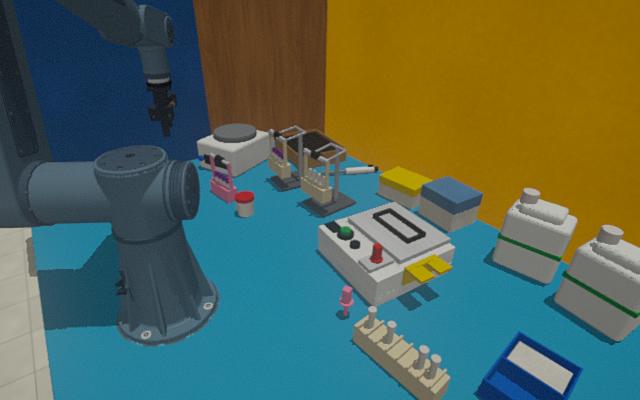

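View pics/top0.png

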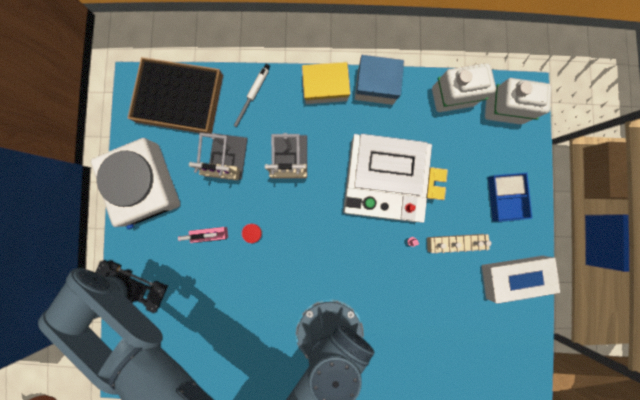

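The side picture shows the red pin on the mixer at (377,252) and a pink look-alike on the bench at (347,298). The carrier with purplish caps hangs on the left stand at (280,155), the white-capped one on the right stand at (318,180). A pink carrier stands at (222,180) and the jar at (245,204). In the top picture the mixer is at (390,178), the stands at (220,157) and (287,157), and the red pin at (411,208). Next I'll confirm these in one enlarged crop and detect the features.

```bash
cat > h.py <<'E'
import numpy as np,cv2
from plant import manip
P={n:manip.camera_params(n) for n in("side","top")}
def ray(n,uv):
    p=P[n];K=np.array([[p['fx'],0,p['cx']],[0,p['fy'],p['cy']],[0,0,1.]])
    a=cv2.undistortPoints(np.array(uv,float).reshape(-1,1,2),K,p['dist_coeffs'])[:,0]
    M=p['world_to_cam'];R=M[:3,:3];o=-R.T@M[:3,3]
    return o,np.c_[a,np.ones(len(a))]@R
def onz(n,uv,z):
    o,d=ray(n,uv);return o+d*((z-o[2])/d[:,2])[:,None]
def tri(us,ut):
    (a,d),(b,e)=ray("side",us),ray("top",ut);d,e=d[0],e[0]
    s=np.linalg.lstsq(np.c_[d,-e],b-a,rcond=None)[0]
    p,q=a+s[0]*d,b+s[1]*e
    return (p+q)/2,np.linalg.norm(p-q)
def proj(n,X):
    p=P[n];K=np.array([[p['fx'],0,p['cx']],[0,p['fy'],p['cy']],[0,0,1.]]);M=p['world_to_cam']
    return cv2.projectPoints(np.array(X,float).reshape(-1,1,3),cv2.Rodrigues(M[:3,:3])[0],M[:3,3],K,p['dist_coeffs'])[0][:,0]
def blobs(im,lo,hi,box,mn=15):
    x0,y0,x1,y1=box;m=np.zeros(im.shape[:2],np.uint8)
    h=cv2.cvtColor(im,cv2.COLOR_BGR2HSV);m[y0:y1,x0:x1]=cv2.inRange(h,lo,hi)[y0:y1,x0:x1]
    n,l,s,c=cv2.connectedComponentsWithStats(m)
    return [(c[i].round(1).tolist(),s[i].tolist(),cv2.minAreaRect(np.argwhere(l==i)[:,::-1].astype(np.float32))) for i in range(1,n) if s[i][4]>=mn]
E
python3 - <<'E'
from h import *
s=cv2.imread("pics/side0.png");t=cv2.imread("pics/top0.png")
k=dict(interpolation=cv2.INTER_CUBIC)
a=cv2.resize(s[115:220,200:360],(800,525),**k)
cv2.imwrite("pics/cropstand.png",a)
b=cv2.resize(t[125:230,185:315],(640,517),**k); cv2.imwrite("pics/croptop.png",cv2.resize(t[120:230,335:455],(654,600),**k))
for n,im,box in(("side",s,(310,190,460,300)),("top",t,(335,125,455,230))):
  for c,lo,hi in(("green",(50,90,40),(85,255,255)),("red",(0,150,80),(6,255,255)),("red2",(174,150,80),(180,255,255)),("yel",(20,130,100),(32,255,255)),("white",(0,0,150),(180,60,255)),("black",(0,0,0),(180,255,60))):
    for x in blobs(im,lo,hi,box):print(n,c,x)
for x in blobs(s,(120,50,30),(160,255,255),(190,120,350,220),3):print("purp",x)
for x in blobs(t,(120,50,30),(160,255,255),(185,125,315,190),3):print("purpT",x)
E
```

```text
side green ([345.1, 230.6], [340, 227, 12, 8, 80], ((345.5, 230.5), (11.0, 7.0), 0.0))
side red ([377.9, 246.8], [374, 243, 8, 12, 40], ((378.7079162597656, 247.9325714111328), (10.599979400634766, 5.935988426208496), 57.9946174621582))
side red ([377.1, 260.0], [371, 257, 11, 6, 33], ((376.4588317871094, 260.064697265625), (4.447074890136719, 10.195732116699219), 77.47119140625))
side yel ([410.7, 192.1], [398, 190, 23, 7, 103], ((409.0, 193.0), (6.0, 22.0), 90.0))
side yel ([424.7, 269.4], [402, 255, 50, 30, 834], ((424.1495361328125, 270.2113342285156), (22.236083984375, 51.681121826171875), 66.03751373291016))
side white ([384.0, 236.1], [319, 202, 132, 68, 3004], ((385.0399475097656, 234.18722534179688), (57.60261154174805, 121.4150161743164), 72.25532531738281))
side white ([398.4, 225.1], [380, 214, 37, 23, 296], ((398.0865173339844, 224.881103515625), (39.70159149169922, 8.52849006652832), 36.02737045288086))
side white ([405.8, 263.6], [368, 243, 87, 39, 633], ((411.2474365234375, 260.0567321777344), (12.285688400268555, 89.55352783203125), 66.03751373291016))
side black ([3
[... 1508 characters left out ...]
27122497559, 5.656853675842285), 45.0))
purp ([221.3, 176.2], [214, 171, 15, 12, 91], ((221.4000244140625, 176.2000274658203), (16.994115829467773, 6.260990142822266), 26.56505012512207))
purp ([236.0, 189.0], [236, 188, 1, 3, 3], ((236.0, 189.0), (2.0, 0.0), -90.0))
purpT ([204.0, 168.5], [202, 168, 5, 2, 8], ((204.0, 168.5), (4.0, 1.0), -0.0))
purpT ([211.2, 169.3], [209, 168, 5, 3, 10], ((211.0, 169.0), (2.0, 4.0), 90.0))
purpT ([218.0, 170.5], [217, 170, 3, 2, 4], ((218.00003051757812, 170.50001525878906), (2.1213202476501465, 0.7071067094802856), 45.0))
purpT ([226.0, 171.5], [225, 171, 3, 2, 4], ((226.00003051757812, 171.50001525878906), (2.1213202476501465, 0.7071067094802856), 45.0))
```

View pics/cropstand.png

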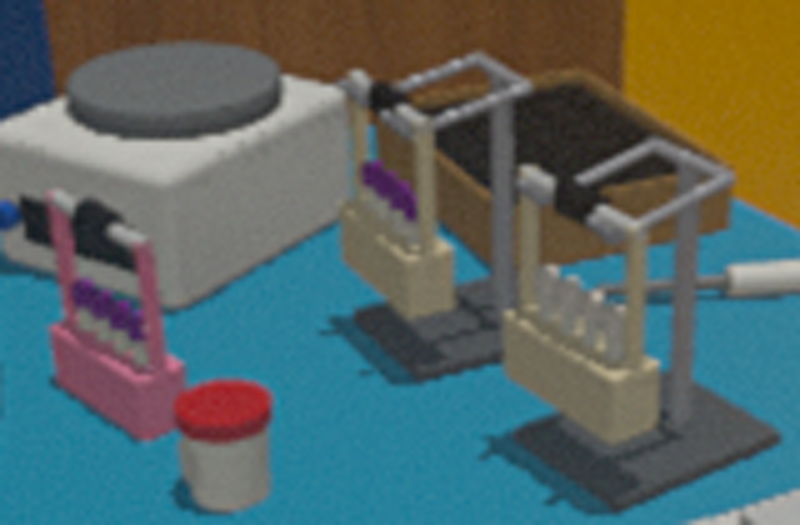

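View pics/croptop.png

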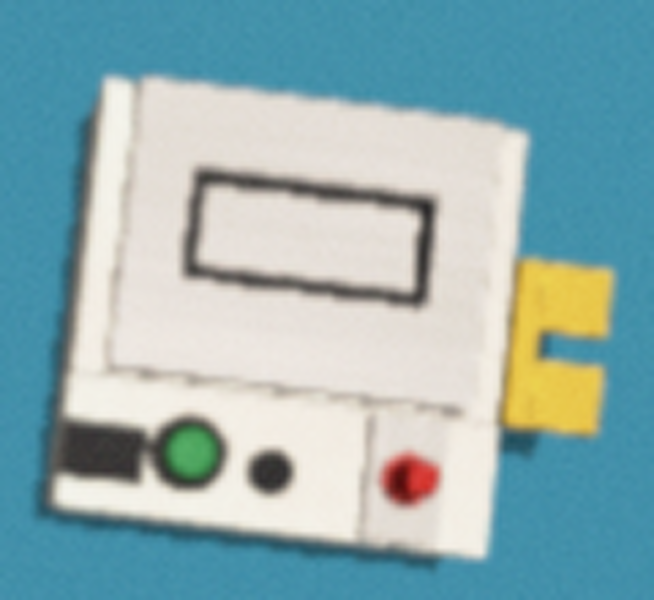

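Candidates are the carriers at side pixels (277,152), (316,182) and (222,180). Only the first is a beige block with purple caps, and it hangs on the left stand. The white-capped one and the pink one are ruled out. For the pin, the red one at (377,252) sits in the mixer's lug, and the pink one on the bench at (347,298) is the look-alike. Next I'll enlarge stand A, the pin and the bracket for yaw measurements.

Run:
```python
from h import *
s=cv2.imread("pics/side0.png");t=cv2.imread("pics/top0.png")
def c(im,x,y,w,h,f):return cv2.resize(im[y:y+h,x:x+w],(w*f,h*f),interpolation=cv2.INTER_CUBIC)
W=np.zeros((600,800,3),np.uint8)
a=c(t,188,130,60,55,8);W[:440,:480]=a      # stand a top x8
b=c(t,398,196,24,24,13);W[:312,485:797]=b   # pin top x13
d=c(s,362,236,30,34,8);W[320:592,485:725]=d # pin side x8
e=c(s,262,125,56,19,8);W[445:597,:448]=e
cv2.imwrite("pics/mix.png",W)
# mixer
big=[x for x in blobs(t,(0,0,0),(180,255,110),(365,148,418,182),20)];print("rimT",big)
for x in blobs(s,(0,0,0),(180,255,70),(365,200,430,250),20):print("rimS",x)
print("rim tri",tri((398.6,225.5),big[0][2][0]) if big else 0)
def yawof(n,lo,hi,box,z,mn=100):
    for cc,st,r in blobs(t,lo,hi,box,mn):
        q=onz(n,cv2.boxPoints(r),z);print(q.mean(0).round(4),"edges",[(round(np.linalg.norm(q[(i+1)%4]-q[i]),4),round(float(np.degrees(np.arctan2(*(q[(i+1)%4]-q[i])[1::-1]))),1)) for i in range(4)])
print("bracket");yawof("top",(20,130,100),(32,255,255),(335,125,455,230),.095)
print("inner");yawof("top",(0,0,150),(180,60,255),(368,150,415,177),.1)
print("rim");yawof("top",(0,0,0),(180,255,110),(365,148,418,182),.114,20)
print("green",tri((345.5,230.5),(369.5,202.5)),onz("top",[(369.5,202.5)],.09),onz("top",[(369.5,202.5)],.1))
print("headtop",onz("top",[(409.8,207.6)],.138))
```

```text
rimT [([394.3, 161.4], [369, 152, 46, 24, 144], ((391.4803466796875, 162.8973846435547), (44.27484130859375, 19.097654342651367), 7.594643592834473))]
rimS ([399.2, 225.6], [373, 209, 53, 34, 433], ((398.5, 225.50001525878906), (53.82353591918945, 18.59656524658203), 34.99202346801758))
rim tri (array([ 0.57745376, -0.18708307,  0.10338825]), np.float64(0.0009355451876475124))
bracket
[ 0.5149 -0.3375  0.095 ] edges [(np.float64(0.0968), -6.5), (np.float64(0.0558), -95.0), (np.float64(0.097), 173.4), (np.float64(0.0554), 84.8)]
inner
[ 0.5774 -0.1861  0.1   ] edges [(np.float64(0.1507), -88.7), (np.float64(0.0852), 180.0), (np.float64(0.15), 91.2), (np.float64(0.0848), 0.5)]
[ 0.5767 -0.1861  0.1   ] edges [(np.float64(0.0507), -6.6), (np.float64(0.13), -95.9), (np.float64(0.0509), 172.9), (np.float64(0.1296), 84.1)]
rim
[ 0.5756 -0.1848  0.114 ] edges [(np.float64(0.0618), -7.1), (np.float64(0.143), -96.3), (np.float64(0.062), 172.4), (np.float64(0.1424), 83.6)]
green (array([ 0.44787711, -0.11702994,  0.10048527]), np.float64(0.0001653423472025256)) [[ 0.4481997  -0.11847485  0.09      ]] [[ 0.44783    -0.11704728  0.1       ]]
headtop [[ 0.43276332 -0.23823758  0.138     ]]
```

View pics/mix.png

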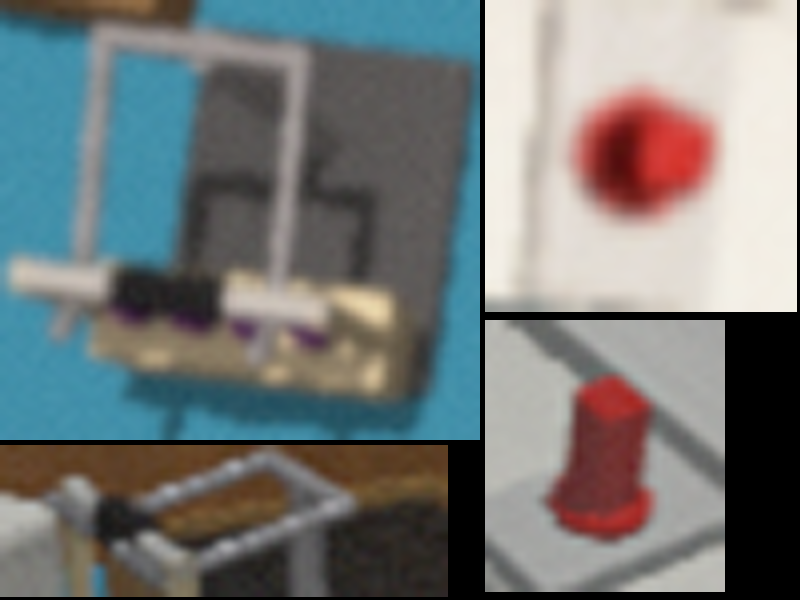

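```bash
cat >> h.py <<'E'
def cr(x,y,X,Y,f,ox=0,oy=0):return ((x-ox+.5)/f-.5+X,(y-oy+.5)/f-.5+Y)
E
python3 - <<'E'
from h import *
T=lambda x,y:cr(x,y,188,130,8)
q=onz("top",[T(12,275),T(326,308),T(167,293)],.2);print("bar",q.round(4),np.linalg.norm(q[0]-q[1]),np.degrees(np.arctan2(-(q[0]-q[1])[0],(q[0]-q[1])[1])))
S=lambda x,y:cr(x,y,262,125,8,0,445)
print("grip tri",tri(S(127,520),T(167,293)))
# arms
a=onz("top",[T(100,40),T(82,250),T(300,60),T(278,290)],.21);print("arm dirs",[np.degrees(np.arctan2(*(a[i]-a[i+1])[1::-1])) for i in(0,2)])
PT=lambda x,y:cr(x,y,398,196,13,485,0);PS=lambda x,y:cr(x,y,362,236,8,485,320)
print("collar",onz("top",[PT(640,155)],.1));print("head",onz("top",[PT(678,153)],.138))
h=onz("side",[PS(577,401),PS(610,378),PS(650,401),PS(614,422)],.138);print(h.round(4),h.mean(0))
for i in range(4):d=h[(i+1)%4]-h[i];print(np.linalg.norm(d),np.degrees(np.arctan2(d[1],d[0])))
print("headtri",tri(PS(613,400),PT(678,153)))
# mixer-frame from tray and button, bracket
psi=np.radians(-6.3);R=np.array([[np.cos(psi),-np.sin(psi)],[np.sin(psi),np.cos(psi)]])
tr=np.array([.5768,-.186]);g=np.array([.4480,-.1175]);b=np.array([.5149,-.3375])
print("origin est: y from g-55",(R.T@g),(R.T@tr),R.T@b, R.T@np.array([.4328,-.2382]))
E
```

```text
bar [[0.5484 0.4339 0.2   ]
 [0.5381 0.3161 0.2   ]
 [0.5427 0.3755 0.2   ]] 0.11823824390672798 -4.997161521380959
grip tri (array([0.542041  , 0.37428999, 0.20445417]), np.float64(0.00018668079100988774))
arm dirs [np.float64(-2.378188420473248), np.float64(-3.2488150115855325)]
collar [[ 0.43414768 -0.24670879  0.1       ]]
head [[ 0.43381562 -0.24639419  0.138     ]]
[[ 0.4236 -0.2419  0.138 ]
 [ 0.4394 -0.2397  0.138 ]
 [ 0.441  -0.2546  0.138 ]
 [ 0.4253 -0.2555  0.138 ]] [ 0.43232099 -0.24794512  0.138     ]
0.016036644167290937 8.159855835227388
0.01504966074622546 -84.01648313925669
0.015782414816172832 -176.75125491672455
0.013690127239806943 97.07439557563701
headtri (array([ 0.43383936, -0.24672094,  0.13670259]), np.float64(2.7038811324282782e-05))
origin est: y from g-55 [ 0.45818829 -0.06762944] [ 0.59372726 -0.12158199] [ 0.54882583 -0.27895963] [ 0.45632501 -0.18926849]
```

The measurements agree with each other. Mixer yaw is about -6.3°, with bore (0.434,-0.247), notch (0.515,-0.3395), tray (0.577,-0.186) and grip (0.542,0.375). The pin-to-button and bracket-to-tray offsets match the given sizes to about 2 mm. Next I'll move above the pin.

>>> jog_arm:
  targets: [88,0.0277,-0.05,0,-0.057,88,0.055,-0.1,0,-0.114,88,0.083,-0.15,0,-0.171,88,0.1,-0.2,0,-0.228,88,0.115,-0.25,0,-0.285,88,0.13,-0.3,0,-0.342,88,0.145,-0.35,0,-0.4,88,0.16,-0.4,0,-0.456,60,0.175,-0.45,0,-0.513,50,0.19,-0.5,0,-0.57]
  squeeze: 30

```text
t: 0.93
tool_pos: [0.36, 0.1452, 0.4046]
tcp_rot: [0.0, 0.709, 0.705, 0.0]
ft_force: [1.7, 0.1, -0.7]
grip_width: 0.866
finger_force: 0.0
```

Run:
```python
from h import *
S=lambda x,y:cr(x,y,262,125,8,0,445);T=lambda x,y:cr(x,y,188,130,8)
print(tri(S(265,457),T(105,35)),tri(S(350,497),T(302,52)))
```

```text
(array([0.63637333, 0.40130673, 0.20761182]), np.float64(0.0028852737240302544)) (array([0.63118826, 0.32620741, 0.21093968]), np.float64(0.0009891047423243586))
```

>>> jog_arm:
  targets: [50,0.009,-0.05,0,0,50,0.018,-0.1,0,0,50,0.027,-0.15,0,0,50,0.036,-0.2,0,0,50,0.045,-0.25,0,0,50,0.054,-0.3,0,0,50,0.063,-0.35,0,0,50,0.072,-0.4,0,0,50,0.08,-0.44,0,0,50,0.0875,-0.476,0,0]

```text
t: 1.77
tool_pos: [0.4301, -0.2362, 0.4043]
tcp_rot: [-0.0, 0.708, 0.706, -0.0]
ft_force: [0.5, -0.2, 0.4]
grip_width: 0.567
finger_force: 0.0
```

>>> jog_arm:
  targets: [50,0,0,-0.04,0,50,0,0,-0.08,0,50,0,0,-0.1,0,50,0,0,-0.1,0,50,0,0,-0.1,0,50,0,0,-0.1,0,50,0,0,-0.1,0,50,0,0,-0.1,0,50,0,0,-0.1,0,50,0,0,-0.1,0]

```text
t: 2.6
tool_pos: [0.4305, -0.2338, 0.3256]
tcp_rot: [0.001, 0.707, 0.707, 0.0]
ft_force: [0.4, 1.0, -0.2]
grip_width: 0.568
finger_force: 0.0
```

>>> jog_arm:
  targets: [50,0.002,-0.008,0,0,50,0.004,-0.0165,0,0,50,0.004,-0.0165,0,0,50,0.004,-0.0165,-0.01,0,50,0.004,-0.0165,-0.02,0,50,0.004,-0.0165,-0.03,0,50,0.004,-0.0165,-0.04,0,50,0.004,-0.0165,-0.05,0,50,0.004,-0.0165,-0.062,0,50,0.004,-0.0165,-0.062,0]

```text
t: 3.43
tool_pos: [0.4328, -0.2463, 0.2727]
tcp_rot: [-0.002, 0.707, 0.707, -0.0]
ft_force: [0.1, 0.8, 0.2]
grip_width: 0.565
finger_force: 0.0
```

Run:
```python
from h import *
s=manip.snapshot("side");t=manip.snapshot("top");cv2.imwrite("pics/s1.png",s)
print(manip.state()['tool_pos'],manip.state()['ft_force'])
cv2.imwrite("pics/c1.png",cv2.resize(s[190:290,310:440],(780,600),interpolation=cv2.INTER_CUBIC))
```

```text
[ 0.43338765 -0.24680619  0.27446051] [ 0.50829857 -0.12857844  0.06975481]
```

View pics/c1.png

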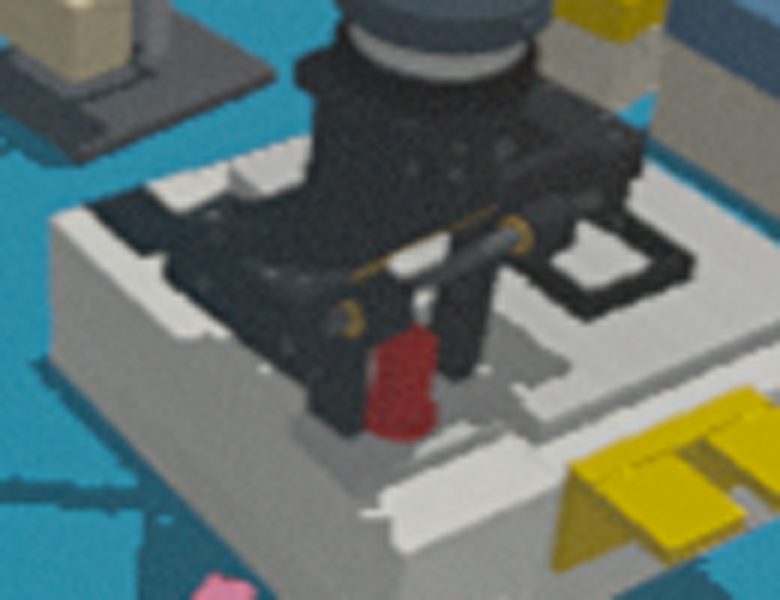

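The crop shows the red head at (400,380) midway between the open fingers, with tips near (340,430) and (460,370). Closing now.

>>> jog_arm:
  targets: [30,0,0,0,0,24,0,0,0,0,20,0,0,0,0,16,0,0,0,0,10,0,0,0,0,10,0,0,0,0,10,0,0,0,0,10,0,0,0,0,10,0,0,0,0,10,0,0,0,0]
  squeeze: 20

```text
t: 4.37
tool_pos: [0.4336, -0.2471, 0.2754]
tcp_rot: [0.0, 0.707, 0.707, 0.0]
ft_force: [-0.4, 0.5, 5.2]
grip_width: 0.21
finger_force: 20.0
```

>>> jog_arm:
  targets: [5,0,0,0.01,0,5,0,0,0.02,0,5,0,0,0.032,0,5,0,0,0.044,0,5,0,0,0.056,0,5,0,0,0.068,0,5,0,0,0.08,0,5,0,0,0.094,0,5,0,0,0.108,0,5,0,0,0.12,0]

```text
t: 5.2
tool_pos: [0.4336, -0.247, 0.3727]
tcp_rot: [0.0, 0.707, 0.707, 0.0]
ft_force: [-0.1, -0.7, -0.9]
grip_width: 0.208
finger_force: 20.0
```

Run:
```python
from h import *
s=manip.snapshot("side");st=manip.state()
p=st['tool_pos']
print(p,st['ft_force'],st['moment'],st['grip_width'])
for lo,hi in (((0,120,40),(6,255,255)),((174,120,40),(180,255,255))):
  for x in blobs(s,lo,hi,(340,150,440,290),10):print(x)
print("pred headcentre, collar, tip px",proj("side",[p-[0,0,.147],p-[0,0,.181],p-[0,0,.221]]))
cv2.imwrite("pics/c2.png",cv2.resize(s[175:285,330:460],(709,600),interpolation=cv2.INTER_CUBIC))
```

```text
[ 0.43405565 -0.24740938  0.37445998] [ 0.01846627 -0.88179006  1.73798198] [-0.04791647  0.02124398  0.01007565] 0.20862559578942075
([382.0, 221.0], [374, 210, 13, 20, 122], ((382.5882568359375, 220.64706420898438), (11.058823585510254, 20.117647171020508), 28.072484970092773))
pred headcentre, collar, tip px [[381.65476    213.21029991]
 [380.17901629 225.78415404]
 [378.51589113 239.93831388]]
```

View pics/c2.png

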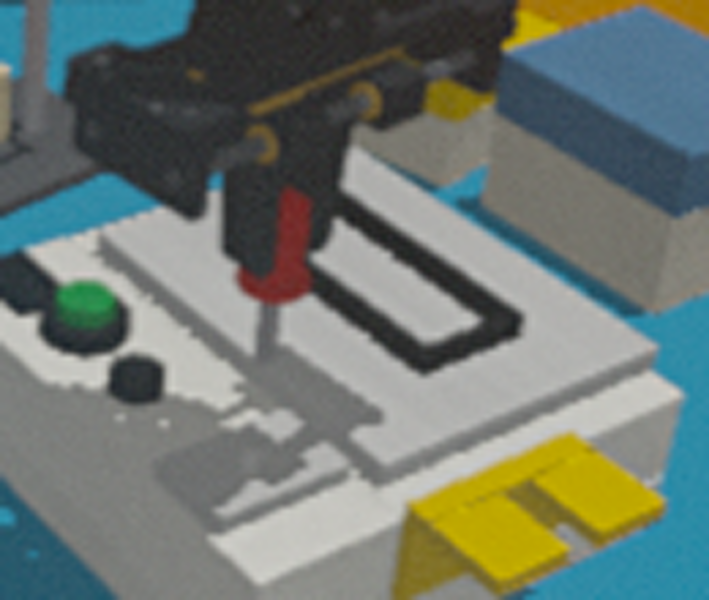

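The pin is out and upright. Its collar is at (380,225), as predicted, and the bracket notch is visible and free. Moving over the notch.

>>> jog_arm:
  targets: [5,0.01,-0.012,0,0,5,0.025,-0.028,0,0,5,0.04,-0.045,0,0,5,0.055,-0.063,0,0,5,0.07,-0.08,0,0,5,0.085,-0.097,0,0,5,0.095,-0.108,0,0,5,0.101,-0.115,0,0,5,0.101,-0.115,0,0,5,0.101,-0.115,0,0]

```text
t: 6.08
tool_pos: [0.5142, -0.3388, 0.3707]
tcp_rot: [-0.001, 0.707, 0.707, -0.0]
ft_force: [-0.5, 0.2, -1.5]
grip_width: 0.206
finger_force: 20.0
```

Run:
```python
from h import *
s=manip.snapshot("side");st=manip.state();p=st['tool_pos']
print(p,proj("side",[p-[0,0,.181],p-[0,0,.221]]))
for lo,hi in (((0,120,40),(6,255,255)),):
  for x in blobs(s,lo,hi,(380,150,480,290),10):print(x[:2])
t=cv2.imread("pics/top0.png");print(onz("top",[cr(575,348,335,120,5.45),cr(540,344,335,120,5.45),cr(610,352,335,120,5.45)],.095))
```

```text
[ 0.51401628 -0.33853177  0.37081485] [[434.71658391 233.93152411]
 [431.71622699 248.20777219]]
([437.4, 228.7], [429, 217, 15, 21, 120])
[[ 0.51436125 -0.34891085  0.095     ]
 [ 0.51633311 -0.32759775  0.095     ]
 [ 0.51238755 -0.37027702  0.095     ]]
```

>>> jog_arm:
  targets: [5,0.001,-0.003,-0.012,0,5,0.001,-0.003,-0.025,0,5,0.001,-0.003,-0.037,0,5,0.001,-0.003,-0.048,0,5,0.001,-0.003,-0.059,0,5,0.001,-0.003,-0.07,0,5,0.001,-0.003,-0.081,0,5,0.001,-0.003,-0.092,0,5,0.001,-0.003,-0.103,0,5,0.001,-0.003,-0.112,0]

```text
t: 6.97
tool_pos: [0.515, -0.3413, 0.2803]
tcp_rot: [-0.0, 0.707, 0.707, -0.0]
ft_force: [0.3, 0.3, -0.2]
grip_width: 0.202
finger_force: 20.0
```

Run:
```python
from h import *
s=manip.snapshot("side");st=manip.state()
print(st['tool_pos'],st['ft_force'],st['moment'])
cv2.imwrite("pics/c3.png",cv2.resize(s[200:300,380:500],(720,600),interpolation=cv2.INTER_CUBIC))
```

```text
[ 0.51462298 -0.34095872  0.27893446] [-1.01609823  0.36591128 -2.00596019] [-0.08318868  0.06342902  0.02134972]
```

View pics/c3.png

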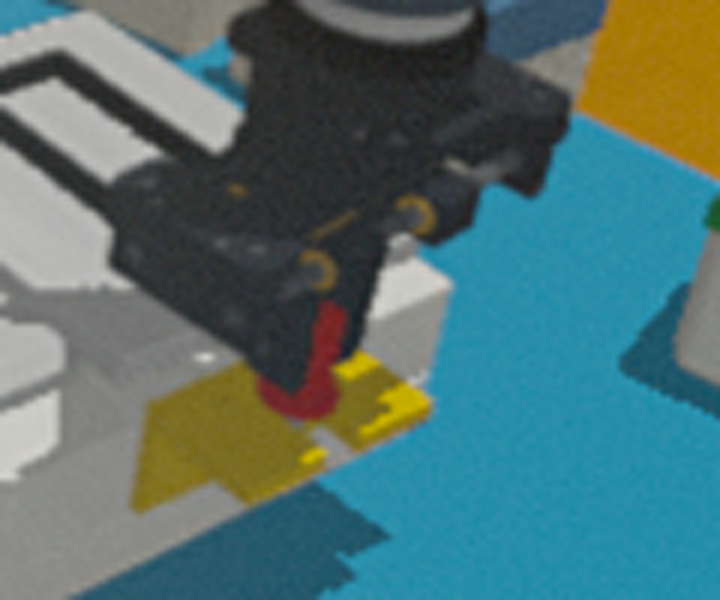

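The pin stands over the slot, with the collar at crop (298,395) just above the yellow plate and the slot's mouth free at (330,445). Lowering the last millimetres until it touches.

>>> jog_arm:
  targets: [5,0,0,-0.001,0,5,0,0,-0.002,0,5,0,0,-0.003,0,5,0,0,-0.004,0,5,0,0,-0.004,0,5,0,0,-0.004,0,5,0,0,-0.004,0,5,0,0,-0.004,0,5,0,0,-0.004,0,5,0,0,-0.004,0]

```text
t: 7.85
tool_pos: [0.5151, -0.3414, 0.2784]
tcp_rot: [0.0, 0.707, 0.707, 0.0]
ft_force: [0.1, -0.3, -1.0]
grip_width: 0.208
finger_force: 20.0
```

>>> jog_arm:
  targets: [5,0,0,-0.001,0,5,0,0,-0.002,0,5,0,0,-0.003,0,5,0,0,-0.003,0,5,0,0,-0.003,0,5,0,0,-0.003,0,5,0,0,-0.003,0,5,0,0,-0.003,0,5,0,0,-0.003,0,5,0,0,-0.003,0]

```text
t: 8.68
tool_pos: [0.5151, -0.3414, 0.2759]
tcp_rot: [-0.0, 0.707, 0.707, -0.0]
ft_force: [1.1, 0.1, -0.7]
grip_width: 0.204
finger_force: 20.0
```

Run:
```python
from h import *
z=[];f=[]
for i in range(4):
  manip.snapshot("top");st=manip.state();z.append(st['tool_pos']);f.append(st['ft_force'])
print(np.mean(z,0),np.mean(f,0))
```

```text
[ 0.51512886 -0.34137288  0.27593129] [-0.34204342 -0.35108158 -0.97128195]
```

>>> jog_arm:
  targets: [5,0,0,-0.0005,0,5,0,0,-0.001,0,5,0,0,-0.0015,0,5,0,0,-0.0015,0,5,0,0,-0.0015,0,5,0,0,-0.0015,0,5,0,0,-0.0015,0,5,0,0,-0.0015,0,5,0,0,-0.0015,0,5,0,0,-0.0015,0]

```text
t: 9.72
tool_pos: [0.5152, -0.3414, 0.2755]
tcp_rot: [0.0, 0.707, 0.707, -0.0]
ft_force: [-1.5, 0.9, 4.6]
grip_width: 0.205
finger_force: 20.0
```

The force rose to +4.6 N, so the collar is on the plate. Releasing and withdrawing straight up.

>>> jog_arm:
  targets: [20,0,0,0,0,22,0,0,0,0,25,0,0,0,0,30,0,0,0,0,35,0,0,0,0,40,0,0,0,0,44,0,0,0,0,44,0,0,0,0,44,0,0,0,0,44,0,0,0,0]

```text
t: 10.55
tool_pos: [0.5151, -0.3413, 0.2747]
tcp_rot: [-0.0, 0.707, 0.707, 0.0]
ft_force: [-0.0, 0.6, -0.4]
grip_width: 0.501
finger_force: 0.0
```

>>> jog_arm:
  targets: [44,0,0,0.01,0,44,0,0,0.03,0,44,0,0,0.06,0,44,0,0,0.09,0,44,0,0,0.125,0,44,0,0,0.16,0,44,0,0.03,0.16,0,44,0,0.07,0.16,0,44,0,0.11,0.16,-0.02,44,0,0.15,0.16,-0.046]

```text
t: 11.38
tool_pos: [0.5148, -0.2203, 0.4036]
tcp_rot: [0.001, 0.742, 0.671, 0.0]
ft_force: [0.5, -0.3, 0.5]
grip_width: 0.5
finger_force: 0.0
```

Run:
```python
from h import *
s=manip.snapshot("side");t=manip.snapshot("top");st=manip.state();print(st['tool_pos'],st['tcp_rot'])
for x in blobs(s,(0,120,60),(6,255,255),(390,230,470,290),8):print("S",x[0],x[1])
for x in blobs(t,(0,120,60),(6,255,255),(420,160,460,210),8):print("T",x[0],x[1])
print(proj("side",[(.515,-.3415,.138),(.515,-.3415,.095)]),proj("top",[(.515,-.3415,.138),(.515,-.3415,.1)]))
cv2.imwrite("pics/c4.png",np.hstack([cv2.resize(s[220:290,390:460],(400,400),interpolation=cv2.INTER_CUBIC),cv2.resize(t[160:210,415:465],(400,400),interpolation=cv2.INTER_CUBIC)]))
```

```text
[ 0.51508012 -0.21753963  0.40352086] [-2.95057286e-04  7.39839016e-01  6.72783654e-01  5.47125967e-04]
S [430.6, 260.5] [425, 251, 12, 21, 117]
[[432.17702404 252.79144981]
 [429.10664589 267.20708438]] [[442.27353336 182.03423029]
 [438.36195773 183.0723298 ]]
```

View pics/c4.png

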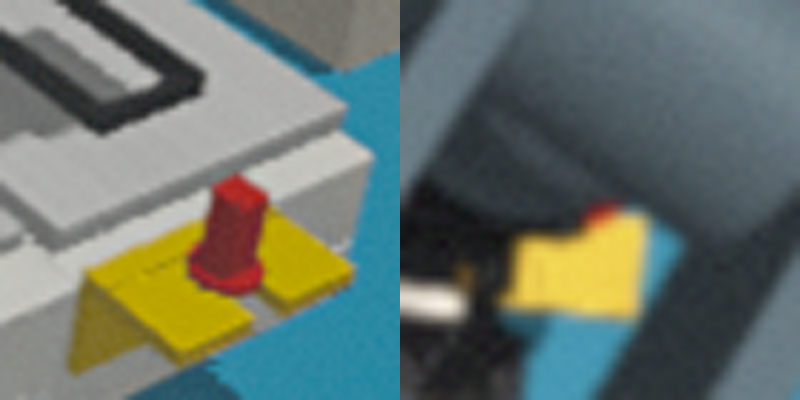

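The pin is parked upright: head at crop (238,190), collar at (225,280) resting on the yellow plate in the slot. Moving to the purple carrier, high, with the closing line at -5.4°, which matches the carrier's yaw.

>>> jog_arm:
  targets: [44,0.003,0.03,0.02,0,44,0.006,0.07,0.05,0,44,0.009,0.12,0.05,0,44,0.012,0.17,0.05,0,44,0.014,0.22,0.05,0,44,0.016,0.27,0.05,0,44,0.018,0.32,0.05,0,44,0.02,0.37,0.05,0,44,0.022,0.42,0.05,0,44,0.024,0.47,0.05,0]

```text
t: 12.32
tool_pos: [0.5344, 0.156, 0.4436]
tcp_rot: [0.001, 0.741, 0.672, 0.0]
ft_force: [0.8, -0.3, 0.8]
grip_width: 0.498
finger_force: 0.0
```

>>> jog_arm:
  targets: [44,0.003,0.05,0,0,44,0.006,0.1,0,0,44,0.009,0.15,0,0,44,0.01,0.2,0,0,44,0.01,0.25,0,0,44,0.01,0.271,0,0,44,0.01,0.271,0,0,44,0.01,0.271,0,0,44,0.01,0.271,0,0,44,0.01,0.271,0,0]

```text
t: 13.15
tool_pos: [0.5429, 0.37, 0.4429]
tcp_rot: [0.0, 0.741, 0.671, -0.0]
ft_force: [-0.3, -0.6, 0.7]
grip_width: 0.5
finger_force: 0.0
```

>>> jog_arm:
  targets: [44,0,0.006,-0.01,0,44,0,0.006,-0.03,0,44,0,0.006,-0.045,0,44,0,0.006,-0.06,0,44,0,0.006,-0.075,0,44,0,0.006,-0.09,0,44,0,0.006,-0.105,0,44,0,0.006,-0.12,0,44,0,0.006,-0.12,0,44,0,0.006,-0.12,0]

```text
t: 13.98
tool_pos: [0.5421, 0.3762, 0.3456]
tcp_rot: [-0.0, 0.741, 0.672, -0.001]
ft_force: [0.4, -0.5, 1.0]
grip_width: 0.499
finger_force: 0.0
```

Run:
```python
from h import *
s=manip.snapshot("side");st=manip.state();print(st['tool_pos'],st['ft_force'])
cv2.imwrite("pics/c5.png",cv2.resize(s[110:200,240:360],(800,600),interpolation=cv2.INTER_CUBIC))
```

```text
[0.54240874 0.37631498 0.3466893 ] [-0.5319561  -0.00796702  0.24594577]
```

View pics/c5.png

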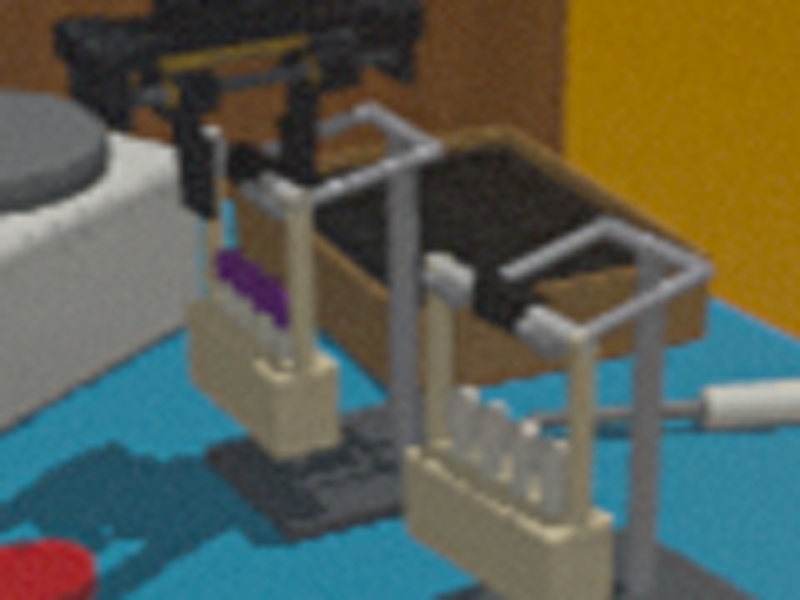

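The fingers at crop (195,170) and (300,140) straddle the black grip at (250,163) of the purple-capped carrier. Closing.

>>> jog_arm:
  targets: [36,0,0,0,0,30,0,0,0,0,24,0,0,0,0,20,0,0,0,0,16,0,0,0,0,10,0,0,0,0,5,0,0,0,0,5,0,0,0,0,5,0,0,0,0,5,0,0,0,0]
  squeeze: 50

```text
t: 14.87
tool_pos: [0.5428, 0.3762, 0.3472]
tcp_rot: [0.0, 0.741, 0.672, 0.001]
ft_force: [5.8, -0.3, 1.1]
grip_width: 0.171
finger_force: 50.0
```

>>> jog_arm:
  targets: [5,0,0,0.003,0,5,0,0,0.006,0,5,0,0,0.01,0,5,0,0,0.014,0,5,0,0,0.018,0,5,0,0,0.023,0,5,0,0,0.028,0,5,0,0,0.033,0,5,0,0,0.036,0,5,0,0,0.036,0]

```text
t: 15.7
tool_pos: [0.5425, 0.3763, 0.3766]
tcp_rot: [0.0, 0.741, 0.672, 0.001]
ft_force: [0.6, 0.8, -3.0]
grip_width: 0.173
finger_force: 50.0
```

>>> jog_arm:
  targets: [5,-0.005,0.0005,0,0,5,-0.015,0.0015,0,0,5,-0.028,0.003,0,0,5,-0.041,0.004,0,0,5,-0.054,0.005,0,0,5,-0.067,0.006,0,0,5,-0.08,0.008,0,0,5,-0.09,0.009,0,0,5,-0.1,0.01,0,0,5,-0.105,0.01,0,0]

```text
t: 16.53
tool_pos: [0.4571, 0.3846, 0.3756]
tcp_rot: [-0.0, 0.74, 0.672, -0.0]
ft_force: [0.1, -0.0, -2.3]
grip_width: 0.174
finger_force: 50.0
```

>>> jog_arm:
  targets: [5,0,0,0.005,0,5,0,0,0.02,0,5,0,0,0.04,0,5,0,0,0.065,0,5,0,0,0.09,0,5,0,0,0.115,0,5,0,0,0.14,0,5,0,0,0.16,0,5,0,0,0.172,0,5,0,0,0.175,0]

```text
t: 17.37
tool_pos: [0.4588, 0.3842, 0.5188]
tcp_rot: [0.001, 0.741, 0.672, 0.002]
ft_force: [1.2, -0.5, -3.4]
grip_width: 0.174
finger_force: 50.0
```

Run:
```python
from h import *
s=manip.snapshot("side");t=manip.snapshot("top");cv2.imwrite("pics/s6.png",s);st=manip.state();p=st['tool_pos'];print(p,st['ft_force'],st['moment'],st['grip_width'])
g=p-[0,0,.147]
print("pred grip/caps/blockcentre/bottom",proj("side",[g,g-[0,0,.065],g-[0,0,.12],g-[0,0,.145]]).round(1))
x,y=proj("side",[g])[0].astype(int)
for b in blobs(s,(120,50,30),(160,255,255),(x-50,y-20,x+50,y+90),4):print("purple",b[:2])
for b in blobs(s,(12,50,110),(26,150,255),(x-50,y-20,x+50,y+90),30):print("beige",b)
# white carrier still there, jar
for b in blobs(s,(12,50,110),(26,150,255),(295,150,345,215),30):print("white carrier beige",b[:2])
```

```text
[0.45856266 0.3841036  0.51604889] [-0.06203543  0.31964545 -3.32059612] [-0.06989769  0.12799436  0.06431937] 0.17425377903730682
pred grip/caps/blockcentre/bottom [[251.9  90.3]
 [253.4 109.9]
 [254.6 125.7]
 [255.1 132.6]]
purple ([252.7, 109.8], [248, 105, 10, 11, 61])
purple ([220.5, 175.6], [214, 171, 15, 9, 74])
beige ([246.7, 100.5], [245, 96, 5, 10, 30], ((246.65383911132812, 100.26923370361328), (9.021342277526855, 3.530090570449829), 78.69007110595703))
beige ([257.1, 121.7], [243, 96, 25, 42, 410], ((253.7728729248047, 117.60983276367188), (40.58689880371094, 22.149431228637695), 78.2317123413086))
white carrier beige ([316.1, 184.3], [301, 155, 30, 48, 468])
```

The carrier hangs upright: its caps are at (252.7,109.8) against a predicted (253.4,109.9). Now carrying it in front of the white stand to the tray.

>>> jog_arm:
  targets: [5,0,-0.006,0.005,0,5,0,-0.018,0.012,0,5,0,-0.036,0.02,0,5,0,-0.06,0.025,0,5,0,-0.085,0.025,0,5,0,-0.115,0.025,0,5,0,-0.145,0.025,0,5,0,-0.175,0.025,0,5,0,-0.205,0.025,0,5,0,-0.235,0.025,0]

```text
t: 18.3
tool_pos: [0.4578, 0.194, 0.5358]
tcp_rot: [0.0, 0.741, 0.672, -0.0]
ft_force: [0.4, -0.8, -2.6]
grip_width: 0.174
finger_force: 50.0
```

>>> jog_arm:
  targets: [5,0,-0.03,0,0,5,0,-0.06,0,0,5,0,-0.09,0,0,5,0.005,-0.12,0,0,5,0.015,-0.15,0,0,5,0.03,-0.18,0,-0.002,5,0.045,-0.21,0,-0.004,5,0.06,-0.24,0,-0.006,5,0.075,-0.27,0,-0.008,5,0.085,-0.295,0,-0.008,5,0.095,-0.315,0,-0.008]

```text
$.targets: bad value
```

>>> jog_arm:
  targets: [5,0,-0.02,0,0,5,0,-0.05,0,0,5,0,-0.08,0,0,5,0,-0.11,0,0,5,0,-0.14,0,0,5,0,-0.17,0,-0.002,5,0.005,-0.2,0,-0.004,5,0.015,-0.23,0,-0.006,5,0.03,-0.26,0,-0.008,5,0.045,-0.29,0,-0.008]

```text
t: 19.13
tool_pos: [0.4936, -0.0379, 0.5361]
tcp_rot: [0.0, 0.747, 0.665, 0.0]
ft_force: [0.8, -0.1, -2.8]
grip_width: 0.175
finger_force: 50.0
```

>>> jog_arm:
  targets: [5,0.015,-0.025,0,0,5,0.03,-0.05,0,0,5,0.045,-0.078,0,0,5,0.06,-0.106,0,0,5,0.073,-0.13,0,0,5,0.085,-0.15,0,0,5,0.093,-0.165,0,0,5,0.098,-0.175,0,0,5,0.1,-0.18,0,0,5,0.1,-0.18,0,0]

```text
t: 19.97
tool_pos: [0.5741, -0.1804, 0.5354]
tcp_rot: [-0.0, 0.746, 0.665, -0.0]
ft_force: [0.6, 0.7, -3.4]
grip_width: 0.172
finger_force: 50.0
```

>>> jog_arm:
  targets: [5,0,0,-0.005,0,5,0,0,-0.018,0,5,0,0,-0.035,0,5,0,0,-0.052,0,5,0,0,-0.068,0,5,0,0,-0.08,0,5,0,0,-0.09,0,5,0,0,-0.095,0,5,0,0,-0.097,0,5,0,0,-0.097,0]

```text
t: 20.8
tool_pos: [0.5744, -0.1797, 0.4578]
tcp_rot: [-0.0, 0.746, 0.666, -0.0]
ft_force: [-0.5, 0.0, -2.6]
grip_width: 0.176
finger_force: 50.0
```

Run:
```python
from h import *
s=manip.snapshot("side");cv2.imwrite("pics/s7.png",s)
for i in range(2):manip.snapshot("top")
st=manip.state();p=st['tool_pos'];q=st['tcp_rot'];print(p,2*np.degrees(np.arctan2(q[2],q[1]))-90)
psi=np.radians(-6.3);R=np.array([[np.cos(psi),-np.sin(psi),0],[np.sin(psi),np.cos(psi),0],[0,0,1]])
g=p-[0,0,.147]
L=np.array([[-.02,-.06,-.145],[.02,-.06,-.145],[-.02,.06,-.145],[-.02,-.06,-.095],[-.02,.06,-.095],[.02,-.06,-.095]])
print("pred corners",proj("side",g+L@R.T).round(1).tolist())
x,y=proj("side",[g-[0,0,.1]])[0].astype(int);print(x,y)
for b in blobs(s,(10,40,80),(28,170,255),(x-60,y-60,x+50,y+60),30):print("beige",b[:2]);
for b in blobs(s,(120,50,30),(160,255,255),(x-50,y-60,x+50,y+50),4):print("purple",b[:2])
print("caps pred",proj("side",[g-[0,0,.065]]))
```

```text
[ 0.57449656 -0.17987849  0.45874711] -6.527440989307323
pred corners [[408.6, 217.6], [420.3, 213.4], [378.3, 196.9], [411.4, 200.4], [380.0, 180.7], [423.4, 196.4]]
400 189
beige ([342.9, 154.3], [340, 144, 8, 18, 58])
beige ([401.9, 190.5], [379, 148, 47, 70, 1329])
purple ([395.8, 176.3], [390, 172, 12, 10, 69])
purple ([405.3, 181.9], [403, 179, 6, 7, 35])
purple ([412.2, 185.5], [410, 182, 6, 8, 41])
caps pred [[402.37231737 177.85125684]]
```

The block outline at columns 379–425, bottom row 217, matches the prediction of 378–423 and 217.6. Correcting by (2.5, -5.5) mm and lowering into the tray.

>>> jog_arm:
  targets: [5,0.0015,-0.003,0,0,5,0.003,-0.0065,0,0,5,0.003,-0.0065,-0.005,0,5,0.003,-0.0065,-0.013,0,5,0.003,-0.0065,-0.022,0,5,0.003,-0.0065,-0.03,0,5,0.003,-0.0065,-0.038,0,5,0.003,-0.0065,-0.045,0,5,0.003,-0.0065,-0.05,0,5,0.003,-0.0065,-0.052,0]

```text
t: 21.78
tool_pos: [0.5766, -0.1849, 0.4152]
tcp_rot: [-0.001, 0.746, 0.666, -0.0]
ft_force: [-0.2, -0.1, -3.1]
grip_width: 0.175
finger_force: 50.0
```

Run:
```python
from h import *
s=manip.snapshot("side");cv2.imwrite("pics/s8.png",s);s0=cv2.imread("pics/side0.png")
st=manip.state();p=st['tool_pos'];print(p,st['ft_force'])
for b in blobs(s,(10,40,80),(28,170,255),(360,150,450,250),30):print("beige",b[:2])
psi=np.radians(-6.3);R=np.array([[np.cos(psi),-np.sin(psi),0],[np.sin(psi),np.cos(psi),0],[0,0,1]])
g=p-[0,0,.147];L=np.array([[-.02,-.06,-.145],[.02,-.06,-.145],[-.02,.06,-.145],[.02,-.06,-.095],[-.02,.06,-.095]])
print("pred",proj("side",g+L@R.T).round(1).tolist())
c=np.array([.577,-.186,.114]);O=np.array([[-.032,-.072,0],[.032,-.072,0],[-.032,.072,0]]);print("rim outer",proj("side",c+O@R.T).round(1).tolist())
for b in blobs(s0,(0,0,0),(180,255,70),(365,200,430,250),20):print("rim0",b[1])
```

```text
[ 0.57659073 -0.18487531  0.41531787] [-0.51447575  0.42297296 -3.63006994]
beige ([401.4, 206.2], [379, 165, 46, 68, 1201])
pred [[408.3, 232.5], [419.8, 228.1], [378.6, 210.8], [422.8, 211.8], [380.4, 195.3]]
rim outer [[408.0, 239.4], [426.4, 232.2], [372.6, 212.9]]
rim0 [373, 209, 53, 34, 433]
```

>>> jog_arm:
  targets: [5,0,0,-0.003,0,5,0,0,-0.006,0,5,0,0,-0.009,0,5,0,0,-0.012,0,5,0,0,-0.015,0,5,0,0,-0.018,0,5,0,0,-0.021,0,5,0,0,-0.024,0,5,0,0,-0.025,0,5,0,0,-0.025,0]

```text
t: 22.67
tool_pos: [0.5767, -0.1849, 0.3959]
tcp_rot: [-0.0, 0.746, 0.666, -0.0]
ft_force: [-0.3, -0.5, -3.3]
grip_width: 0.168
finger_force: 50.0
```

>>> jog_arm:
  targets: [5,0,0,-0.0005,0,5,0,0,-0.001,0,5,0,0,-0.0015,0,5,0,0,-0.002,0,5,0,0,-0.0025,0,5,0,0,-0.0025,0,5,0,0,-0.0025,0,5,0,0,-0.0025,0,5,0,0,-0.0025,0,5,0,0,-0.0025,0]

```text
t: 23.5
tool_pos: [0.5767, -0.185, 0.3944]
tcp_rot: [0.0, 0.746, 0.666, 0.0]
ft_force: [-0.2, -0.4, -2.9]
grip_width: 0.172
finger_force: 50.0
```

>>> jog_arm:
  targets: [5,0,0,-0.0005,0,5,0,0,-0.001,0,5,0,0,-0.0015,0,5,0,0,-0.002,0,5,0,0,-0.002,0,5,0,0,-0.002,0,5,0,0,-0.002,0,5,0,0,-0.002,0,5,0,0,-0.002,0,5,0,0,-0.002,0]

```text
t: 24.33
tool_pos: [0.5767, -0.185, 0.3927]
tcp_rot: [0.0, 0.746, 0.666, -0.0]
ft_force: [0.3, -0.1, -3.1]
grip_width: 0.173
finger_force: 50.0
```

>>> jog_arm:
  targets: [5,0,0,-0.0005,0,5,0,0,-0.001,0,5,0,0,-0.001,0,5,0,0,-0.0015,0,5,0,0,-0.0015,0,5,0,0,-0.0015,0,5,0,0,-0.0015,0,5,0,0,-0.0015,0,5,0,0,-0.0015,0,5,0,0,-0.0015,0]

```text
t: 25.17
tool_pos: [0.5769, -0.185, 0.3925]
tcp_rot: [0.001, 0.746, 0.666, 0.0]
ft_force: [-1.4, 1.9, 5.8]
grip_width: 0.174
finger_force: 50.0
```

Contact at z 0.3925, against 0.392 expected for standing on the tray floor. Releasing and rising.

>>> jog_arm:
  targets: [16,0,0,0,0,18,0,0,0,0,20,0,0,0,0,24,0,0,0,0,28,0,0,0,0,32,0,0,0,0,36,0,0,0,0,40,0,0,0,0,40,0,0,0,0,40,0,0,0,0]

```text
t: 26.0
tool_pos: [0.5767, -0.185, 0.3915]
tcp_rot: [0.0, 0.746, 0.666, 0.0]
ft_force: [0.1, 0.3, -0.1]
grip_width: 0.454
finger_force: 0.0
```

>>> jog_arm:
  targets: [40,0,0,0.01,0,40,0,0,0.025,0,40,0,0,0.05,0,40,0,0,0.08,0,40,0,0,0.11,0,20,-0.02,0.01,0.12,0,10,-0.06,0.03,0.12,0,0,-0.1,0.05,0.12,0,0,-0.14,0.07,0.12,0,0,-0.162,0.085,0.12,0]

```text
t: 26.83
tool_pos: [0.4448, -0.1157, 0.4888]
tcp_rot: [0.001, 0.746, 0.666, 0.0]
ft_force: [-0.9, -0.3, 0.6]
grip_width: 0.098
finger_force: 0.0
```

Run:
```python
from h import *
s=manip.snapshot("side");t=manip.snapshot("top");cv2.imwrite("pics/s9.png",s);cv2.imwrite("pics/t9.png",t)
st=manip.state();print(st['tool_pos'],st['ft_force'],st['grip_width'])
psi=np.radians(-6.3);R=np.array([[np.cos(psi),-np.sin(psi),0],[np.sin(psi),np.cos(psi),0],[0,0,1]])
c=np.array([.577,-.1855,.1])
L=np.array([[-.02,-.06,.05],[.02,-.06,.05],[-.02,.06,.05],[-.02,-.06,.014],[0,-.056,.145],[0,.056,.145]])
print("pred side",proj("side",c+L@R.T).round(1).tolist())
for b in blobs(s,(10,40,80),(28,170,255),(365,150,450,250),10):print("beige",b[:2])
for b in blobs(s,(120,50,30),(160,255,255),(365,150,450,250),4):print("purple",b[:2])
print("caps pred",proj("side",c+np.array([[0,y,.08] for y in(-.042,-.014,.014,.042)])@R.T).round(1).tolist())
for b in blobs(s,(0,0,0),(180,255,70),(365,190,435,250),20):print("rim",b[:2])
for b in blobs(s,(50,90,40),(85,255,255),(310,190,380,260),10):print("green",b[0])
for b in blobs(s,(0,120,60),(6,255,255),(390,230,470,290),8):print("pin",b[:2])
for b in blobs(s,(0,120,60),(6,255,255),(225,180,265,225),8):print("jar",b[:2])
```

```text
[ 0.4452093  -0.1154095   0.48941936] [0.34897049 0.09603089 0.01864116] 0.012902537260828939
pred side [[410.1, 223.9], [421.7, 219.6], [379.8, 202.7], [408.1, 235.5], [420.5, 188.2], [390.1, 170.6]]
beige ([400.4, 211.3], [379, 168, 44, 70, 1158])
purple ([401.9, 202.6], [390, 193, 25, 20, 180])
caps pred [[412.6, 208.4], [405.1, 203.5], [397.8, 198.8], [390.9, 194.3]]
rim ([398.4, 230.3], [373, 213, 52, 30, 267])
green [345.3, 230.6]
pin ([430.3, 260.8], [423, 251, 14, 21, 126])
```

The carrier stands upright inside the rim, with caps and block within 1–2 px of the prediction and the rim visible all round. Next I'll turn the shut gripper by 90° so its body stays clear of the carrier, and descend over the button at (0.448,-0.117).

>>> jog_arm:
  targets: [0,0,0,0,0.059,0,0.002,-0.001,0,0.118,0,0.0035,-0.002,0,0.177,0,0.0035,-0.002,0,0.236,0,0.0035,-0.002,0,0.295,0,0.0035,-0.002,0,0.354,0,0.0035,-0.002,0,0.413,0,0.0035,-0.002,0,0.472,0,0.0035,-0.002,0,0.531,0,0.0035,-0.002,0,0.59]

```text
t: 27.77
tool_pos: [0.4507, -0.1191, 0.4887]
tcp_rot: [0.001, 0.22, 0.976, -0.0]
ft_force: [0.3, -0.0, 0.6]
grip_width: 0.003
finger_force: 0.0
```

>>> jog_arm:
  targets: [0,0,0,0,0.05,0,0,0,0,0.1,0,0,0,0,0.16,0,0,0,-0.04,0.16,0,0,0,-0.08,0.16,0,0,0,-0.12,0.16,0,0,0,-0.16,0.16,0,0,0,-0.19,0.16,0,0,0,-0.22,0.16,0,0,0,-0.24,0.16]

```text
t: 28.6
tool_pos: [0.4503, -0.1189, 0.294]
tcp_rot: [-0.0, 0.057, 0.998, 0.0]
ft_force: [0.8, 0.6, 0.6]
grip_width: 0.009
finger_force: 0.0
```

Run:
```python
from h import *
s=manip.snapshot("side");st=manip.state();p=st['tool_pos'];print(p,st['tcp_rot'],st['ft_force'],st['grip_width'])
for b in blobs(s,(50,90,40),(85,255,255),(310,190,380,260),3):print("green",b[:2])
print(proj("side",[p-[0,0,.166]]))
```

```text
[ 0.44937173 -0.1184964   0.29169285] [-0.00225373  0.05712275  0.99836402  0.00109624] [-2.08892025  0.18792863 -2.53191087] 0.0027391552302131338
green ([345.1, 230.8], [340, 227, 12, 9, 80])
[[346.73831463 222.72910245]]
```

>>> jog_arm:
  targets: [0,-0.002,0.002,-0.005,0,0,-0.002,0.002,-0.01,0,0,-0.002,0.002,-0.015,0,0,-0.002,0.002,-0.02,0,0,-0.002,0.002,-0.025,0,0,-0.002,0.002,-0.03,0,0,-0.002,0.002,-0.033,0,0,-0.002,0.002,-0.035,0,0,-0.002,0.002,-0.035,0,0,-0.002,0.002,-0.035,0]

```text
t: 29.48
tool_pos: [0.4487, -0.1172, 0.268]
tcp_rot: [0.001, 0.057, 0.998, -0.0]
ft_force: [1.1, -0.2, 4.0]
grip_width: 0.009
finger_force: 2.2
```

>>> jog_arm:
  targets: [0,0,0,-0.001,0,0,0,0,-0.002,0,0,0,0,-0.003,0,0,0,0,-0.004,0,0,0,0,-0.004,0,0,0,0,-0.004,0,0,0,0,-0.004,0,0,0,0,-0.004,0,0,0,0,-0.004,0,0,0,0,-0.004,0]

```text
t: 30.32
tool_pos: [0.4489, -0.1172, 0.267]
tcp_rot: [0.001, 0.057, 0.998, -0.0]
ft_force: [-8.1, 3.6, 28.1]
grip_width: 0.002
finger_force: 14.2
```

Run:
```python
from h import *
S=[];
for i in range(4):
  s=manip.snapshot("side");st=manip.state();S.append(st)
print(np.mean([x['tool_pos'] for x in S],0),np.mean([x['ft_force'] for x in S],0),np.mean([x['moment'] for x in S],0))
s0=cv2.imread("pics/s9.png")
for im in(s0,s):
  for b in blobs(im,(50,90,30),(85,255,255),(325,215,370,245),2):print("green",b[:2])
  print(cv2.cvtColor(im,cv2.COLOR_BGR2GRAY)[222:244,345]);print(cv2.cvtColor(im,cv2.COLOR_BGR2HSV)[222:244,345,0])
print(proj("side",[(.448,-.1172,z) for z in(.085,.095,.1,.106)]))
print([proj("side",[(.4487+.015*np.cos(a),-.1172+.015*np.sin(a),.1005) for a in np.linspace(0,6.28,40)]).min(0),proj("side",[(.4487+.015*np.cos(a),-.1172+.015*np.sin(a),.1005) for a in np.linspace(0,6.28,40)]).max(0)])
```

```text
[ 0.44888607 -0.1171759   0.26700932] [-8.10817422  3.85361357 28.95277462] [0.66266202 1.4128418  0.04023359]
green ([345.3, 230.6], [340, 227, 12, 8, 81])
[120 120 120 120  86  66  64  69  71  72  75  77  74  59  53  47  46  48
 105 183 193 191]
[ 30  40  30 170  70  74  72  74  72  69  72  71  71  84  98  98  93 111
  60  20  21  24]
green ([344.6, 232.9], [340, 230, 12, 6, 38])
[ 46  47  44  49  44  45  50  46  49  46  52  60  70  55  40  43  40  44
  93 121 123 120]
[ 97 107 108 108  96 103  97  96 113 102 103  71  72  77 107  99 105 105
  75  60  36  45]
[[345.25814124 235.23295789]
 [345.44321541 232.19566055]
 [345.53644487 230.66538187]
 [345.64893573 228.81870594]]
[array([340.13583552, 227.23303969]), array([351.34779382, 233.69384468])]
```

>>> jog_arm:
  targets: [0,0,0,0.002,0,0,0,0,0.004,0,0,0,0,0.005,0,0,0,0,0.006,0,0,0,0,0.006,0,0,0,0,0.006,0,0,0,0,0.006,0,0,0,0,0.006,0,0,0,0,0.006,0,0,0,0,0.006,0]

```text
t: 31.35
tool_pos: [0.4484, -0.117, 0.2691]
tcp_rot: [0.0, 0.057, 0.998, -0.0]
ft_force: [3.3, -1.1, 3.6]
grip_width: 0.003
finger_force: 1.9
```

```bash
cat > m.py <<'E'
from h import *
S=[]
for i in range(4):
  s=manip.snapshot("side");S.append(manip.state())
print(np.mean([x['tool_pos'] for x in S],0).round(4),np.mean([x['ft_force'] for x in S],0).round(2),[b[:2] for b in blobs(s,(50,90,30),(85,255,255),(325,215,370,245),2)])
E
python3 m.py
```

```text
[ 0.4484 -0.117   0.2691] [ 2.8  -1.18  3.51] [([345.0, 232.5], [340, 230, 12, 6, 45])]
```

>>> jog_arm:
  targets: [0,0,0,0.001,0,0,0,0,0.002,0,0,0,0,0.003,0,0,0,0,0.003,0,0,0,0,0.003,0,0,0,0,0.003,0,0,0,0,0.003,0,0,0,0,0.003,0,0,0,0,0.003,0,0,0,0,0.003,0]

```text
t: 32.38
tool_pos: [0.4481, -0.1169, 0.2713]
tcp_rot: [-0.0, 0.057, 0.998, 0.0]
ft_force: [0.4, -0.1, 3.0]
grip_width: 0.004
finger_force: 1.3
```

```bash
python3 m.py
```

```text
[ 0.4481 -0.1169  0.2713] [ 0.03 -0.23  2.38] [([345.0, 232.1], [339, 229, 13, 7, 51])]
```

>>> jog_arm:
  targets: [0,0,0,0.001,0,0,0,0,0.001,0,0,0,0,0.001,0,0,0,0,0.001,0,0,0,0,0.001,0,0,0,0,0.001,0,0,0,0,0.001,0,0,0,0,0.001,0,0,0,0,0.001,0,0,0,0,0.001,0]

```text
t: 33.42
tool_pos: [0.4483, -0.1169, 0.2723]
tcp_rot: [-0.0, 0.057, 0.998, 0.0]
ft_force: [-1.5, 0.7, 2.4]
grip_width: -0.0
finger_force: 1.0
```

```bash
python3 m.py
```

```text
[ 0.4483 -0.1169  0.2723] [-1.24  0.47  2.23] [([345.1, 232.0], [340, 229, 12, 7, 54])]
```

>>> jog_arm:
  targets: [0,0,0,0.001,0,0,0,0,0.001,0,0,0,0,0.001,0,0,0,0,0.001,0,0,0,0,0.001,0,0,0,0,0.001,0,0,0,0,0.001,0,0,0,0,0.001,0,0,0,0,0.001,0,0,0,0,0.001,0]

```text
t: 34.45
tool_pos: [0.4484, -0.117, 0.2732]
tcp_rot: [0.0, 0.057, 0.998, -0.0]
ft_force: [1.2, 1.2, 2.3]
grip_width: 0.008
finger_force: 0.7
```

```bash
python3 m.py
```

```text
[ 0.4484 -0.117   0.2732] [0.03 1.02 1.18] [([345.2, 231.8], [340, 228, 12, 8, 60])]
```

Finger force falls linearly at about 0.3 N/mm and reaches zero near z 0.275. The hard stop was at z 0.267 with 29 N, which is the full travel, so the button was fully pressed. Retreating.

>>> jog_arm:
  targets: [0,0,0,0.02,0,0,0,0,0.05,0,0,0,0,0.09,0,0,0,0,0.13,0,0,0,0,0.17,0,0,-0.03,0.04,0.19,0,0,-0.06,0.08,0.19,0,0,-0.08,0.13,0.19,0,0,-0.08,0.18,0.19,0,0,-0.08,0.23,0.19,0]

```text
t: 35.48
tool_pos: [0.3831, 0.0683, 0.4254]
tcp_rot: [0.001, 0.058, 0.998, -0.0]
ft_force: [1.3, -0.5, -0.4]
grip_width: 0.004
finger_force: 0.0
```

Run:
```python
from h import *
for i in range(4):manip.snapshot("top")
s=manip.snapshot("side");t=manip.snapshot("top");s0=cv2.imread("pics/side0.png");t0=cv2.imread("pics/top0.png");s9=cv2.imread("pics/s9.png")
print(manip.state()['tool_pos'],manip.state()['qd'].round(3))
def rep(n,im,lo,hi,box,mn=10):print(n,[b[:2] for b in blobs(im,lo,hi,box,mn)])
for im in(s9,s):
  rep("beige",im,(10,40,80),(28,170,255),(365,150,450,250));rep("purple",im,(120,50,30),(160,255,255),(365,150,450,250),4);rep("pin",im,(0,120,60),(6,255,255),(390,230,470,290))
for im in(s0,s):
  rep("white",im,(12,50,110),(26,150,255),(295,150,345,215),30);rep("jar",im,(170,100,60),(180,255,255),(225,180,265,225));rep("green",im,(50,90,40),(85,255,255),(325,215,370,245))
for im in(t0,t):rep("jarT",im,(170,100,60),(180,255,255),(230,210,270,250));rep("jarT0",im,(0,100,60),(6,255,255),(230,210,270,250))
rep("tray rim top",t,(0,0,0),(180,255,110),(365,148,418,182),5);rep("carrier top",t,(10,40,80),(28,170,255),(360,140,420,185))
```

```text
[0.38447207 0.06626731 0.42496171] [-0.028  0.003  0.001  0.002  0.     0.005]
beige [([400.4, 211.3], [379, 168, 44, 70, 1158])]
purple [([401.9, 202.6], [390, 193, 25, 20, 180])]
pin [([430.3, 260.8], [423, 251, 14, 21, 126])]
beige [([400.5, 211.6], [379, 168, 44, 70, 1149])]
purple [([401.8, 202.6], [390, 193, 25, 20, 183])]
pin [([430.1, 260.4], [425, 251, 12, 21, 121])]
white [([316.0, 184.6], [301, 155, 30, 48, 495])]
jar [([230.2, 187.1], [225, 180, 11, 13, 36]), ([243.2, 196.8], [229, 191, 25, 12, 193])]
green [([345.1, 230.6], [340, 227, 12, 8, 80])]
white [([316.2, 184.4], [301, 155, 30, 48, 489])]
jar [([228.0, 190.5], [225, 189, 7, 4, 11]), ([243.6, 196.6], [234, 191, 20, 12, 188])]
green [([345.1, 230.5], [340, 227, 12, 8, 79])]
jarT [([245.9, 231.6], [242, 224, 13, 19, 30]), ([256.4, 239.8], [252, 236, 9, 7, 10])]
jarT0 [([251.4, 233.0], [243, 225, 18, 18, 251])]
jarT [([249.6, 225.2], [243, 224, 15, 6, 16]), ([244.5, 237.5], [242, 231, 9, 12, 15])]
jarT0 [([251.4, 233.0], [243, 225, 18, 18, 251])]
tray rim top [([385.1, 167.4], [369, 152, 44, 24, 254]), ([400.9, 158.6], [390, 154, 20, 11, 134]), ([383.5, 159.6], [382, 158, 4, 4, 11]), ([414.1, 162.5], [412, 161, 5, 4, 11])]
carrier top [([392.1, 164.0], [373, 152, 47, 21, 411])]
```

The carrier, pin, white-capped carrier and jar are all where they should be, and the arm is clear. Handing in.

```bash
python3 -c "
from plant import manip
print(manip.close_job())"
```

```text
the job is handed in; nothing more can be done
None
```

The job is handed in: the pin is parked upright in the notch, the purple-capped carrier stands flat in the tray, and the start button was pressed to its stop, with the white-capped carrier and the jar unmoved.

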